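Pin the planter clamp shut and press it

TASK

A mended white planter stands in an open hinged clamp: swing the blue half shut against the fixed half, then take the red-handled pin from its wooden holder and push it down through the two aligned lug holes until its collar sits on the blue lug. Then press the orange sprung pad on the outside of the blue half fully in with the gripper and finish while still holding it pressed, so the halves stay squeezed shut around the glued pot. Leave the blue pot, the glaze jar and the saucer alone.

Things in the scene. Friction and masses are not known exactly. Their poses are not given: they have to be found in the camera images.
- jig: Fixed bonding clamp, z up. Origin on the bench under the axis of its fixed white planter (100 mm wide). Two half shells (outside radius 66 mm) reach 92 mm above the bench: fixed aluminium on the jig's -x side, hinged blue on its +x side. Vertical hinge axis at jig x = 0, y = +87 mm, lugs at x = 0, y = -87 mm. Nothing is higher than 97 mm. Steel base plate 12 mm thick, to jig x = +50 mm.
- half (a joint): Swing of the blue half about the vertical hinge, rad: 0 = shut (hard stop), positive = open (its free end swings from jig -y towards jig +x, counter-clockwise from above), at most 1.3. Light friction (0.13 N m): it stays where it is left. It weighs 0.6 kg, clears the bench by 16 mm and carries the upper lug and the orange pad.
- pad (a joint): Travel of the orange pad, m: 0 = out, 0.008 = fully in (stop). It slides towards the pot; the spring needs about 4 N to start and 11 N at the stop.
- pad_face (a point): Centre of the outer face of the orange pad, an upright plate 50 x 50 mm, 8 mm thick, centre 60 mm above the bench. Its x axis is the outward normal (at joint half = 0 this is the jig's +x axis); push it along its -x axis. Shut and pad out, it lies at jig x = 96 mm, y = 0.
- upper_hole (a point): Centre of the hole in the blue lug (36 x 36 x 12 mm, hole 14 mm wide, 2 mm chamfer), at the lug's top face, 92 mm above the bench.
- lower_hole (a point): Centre of the hole in the fixed aluminium lug (36 x 36 x 12 mm, hole 14 mm wide), at its top face, 78 mm above the bench. Shut, the blue lug's hole lies straight above it, with 2 mm between the lugs; below the lug is free space.
- pin: Steel locking pin, about 70 g, upright. Origin at the tip of its foot, z up along the pin. Shaft 10 mm wide, 45 mm long, tapered foot; then a collar 24 mm wide, 6 mm thick; then a red round grip 18 mm wide, 32 mm long (51 to 83 mm above the tip). At the start it hangs by its collar in the holder, tip 5 mm above the bench.
- collar (a point): Centre of the underside of the pin's collar, 45 mm above the tip; when the pin is fully home it lies on the blue lug's top, at upper_hole.
- holder: Fixed light wooden block 60 x 60 x 50 mm with a 14 mm hole in its middle for the pin. Origin: centre of its underside.
- blue_pot: Bystander: blue cup-shaped pot, 76 mm wide, 75 mm tall, origin under its centre.
- glaze_jar: Bystander: amber jar, 60 mm wide, 85 mm tall, origin under its centre.
- saucer: Bystander: white saucer, 120 mm wide, 18 mm tall, origin under its centre.
Mind the look-alikes: they are no part of the job. What is meant by the pin is not purple, and is the larger of those in its own colour.

How it is judged:
By the outcome, as a careful person would: the job done as asked, in the order asked, and still so for the second after the job is handed in, while the arm keeps its last pose, push and grip.
It also fails if it takes over 72 s, if anything falls off the work surface, if the arm or the gripper's body presses on something with over 40 N, if the wrist force passes 120 N, or if a joint passes its speed limit or range.

ROBOT

A 6-joint arm with a two-finger parallel gripper is mounted at the origin on the work surface. World frame = base frame: x ahead of the robot, y to its left, z up, the work surface at z = 0. Lengths are in m, angles in rad, forces in N, time in s.
With the tool pointing down it reaches from about 0.25 to 0.725 m from the base axis. Payload 4 kg.
Tool frame: the origin (TCP) lies at the very end of the fingers, on their centre line; the grasp point (between the pads) lies 19 mm behind it; z points along the fingers, y is the line along which they close (so a half turn about z gives the same grasp; the last joint's range is limited). The gripper opens to 85 mm and grips with 20 to 120 N. Pads are 22 mm wide; open, the fingers measure 114 mm over their backs; the gripper's body (76 mm by 85 mm) begins 54 mm behind the grasp point. The pads swing forward as they close: fully open they stand 13 mm farther back than shut.
Start: joints at [1.231, 0.241, 0.005, 1.335, 0, 1.571], TCP at [0.167, 0.471, 0.194] pointing down, gripper open.
Joint ranges: [-2.72, 2.72], [-1.05, 1.87], [-1.09, 1.28], [-1.99, 2.15], [-1.42, 1.44], [-3.14, 3.14]. Speed limits (rad/s): [2.79, 2.79, 3.14, 3.14, 3.14, 3.14].

INTERFACE

Orientations are given as [roll, pitch, yaw] about the fixed x, y, z axes, in that order (R = Rz(yaw) Ry(pitch) Rx(roll)).
In Python, from rig import telemetry, eyes, ticket gives the robot as it stands.
- The arm moves only by the shell command python3 -m handwheel 'ROWS' [FORCE]. ROWS is JSON, a list of rows, each an object with "hand": the opening in per cent of the stroke, from 0 (shut) to 100 (fully open); "translation": the shift along the world's x, y, z in mm, a list of three; "roll": the turn about the world's z in degrees. A call has 1 to 20 rows; each row is the pose to reach, as a shift and turn from the pose commanded when the call began; what a row does not reach only later rows make up. A row lasts 1/10 s, in which the tool goes at most 50 mm and 8.59 degrees, less where a joint would pass 70% of its speed; a pose out of reach is approached as far as the arm can. A call with a gripper value outside its range is refused whole. The fingers move at their own pace and stop on an object; FORCE is the grip in N (left out, the last holds). Time passes only in rows, so rows that repeat a pose let the fingers close. It gives the time, the measured TCP pose, the force, the opening and the grip force at its end, in the units of the state.
- telemetry.observe(): the state, without advancing time (a new reading comes with each control period).
- eyes.camera(name): name is "scene" or "side" or "wrist"; returns a dict with "pixels" (480x640x3 uint8, blue, green, red), "range_z" (480x640 float32, m along the optical axis (not along the pixel's ray), 0 where there is no reading), "intrinsics" (3x3 intrinsics, pixels), "rvec" (rotation vector, rad) and "tvec" (3), from world to camera coordinates, as OpenCV has them. Camera axes: x right, y down, z forward; pixel columns grow to the right and rows downward; lengths in m; the calibration is good to about 2 mm. A picture is of the moment at which its call begins.
- ticket.job_done(): hands the job in; it is judged then, once.
The state is a dict: "time_s": time; "q": joint angles; "joint_velocities": joint speeds; "joint_efforts": joint torques, N m; "tcp_pos": TCP position; "tcp_rot": TCP orientation; "ft_force": force on the tool from outside, world axes, zero at the start; "torque": the same for the moment, N m; "grip_width": finger opening in m; "grasp_force": force on a finger pad.
Only numpy, scipy, OpenCV 4.12 (cv2) and the standard library are available. Lean on these libraries where they do the work, as an engineer would, in place of code of your own. Each camera call takes 0.05 s, during which the arm holds its last target. There are 200 camera calls.

## Working session

There is one attempt and no reset: what is moved stays moved. The work goes in short steps, Python scripts to look and compute and a shell command to move; the robot and the scene stay as the last step left them, time stands still between calls to the robot, and variables do not carry over. Pictures are saved under pics/ and viewed, at most 10 in all, crops included, and the job is handed in when it is done.

```bash
mkdir -p pics; ls; cat > h.py <<'E'
import numpy as np, cv2, pickle
from rig import telemetry, eyes
def snap(n,tag):
    c=eyes.camera(n); cv2.imwrite(f'pics/{tag}.png',c['pixels']); pickle.dump(c,open(f'{tag}.pkl','wb')); return c
def load(tag): return pickle.load(open(f'{tag}.pkl','rb'))
def world(c,u,v,z=None):
    K=c['intrinsics'];R=cv2.Rodrigues(np.array(c['rvec'],float))[0];t=np.array(c['tvec'],float).ravel()
    r=np.linalg.inv(K)@[u,v,1.]
    if z is None: d=c['range_z'][int(v),int(u)]; return R.T@(r*d-t)
    o=-R.T@t; w=R.T@r; return o+w*(z-o[2])/w[2]
def cloud(c):
    K=c['intrinsics'];R=cv2.Rodrigues(np.array(c['rvec'],float))[0];t=np.array(c['tvec'],float).ravel()
    v,u=np.mgrid[:480,:640]; d=c['range_z']
    p=np.stack([(u-K[0,2])/K[0,0]*d,(v-K[1,2])/K[1,1]*d,d],-1)-t
    return p@R
E
python3 - <<'E'
from h import *
a=snap('scene','s1');b=snap('side','d1')
print(telemetry.observe())
E
```

```text
pics
{'time_s': 0.1, 'q': array([1.23099821e+00, 2.41322703e-01, 3.82462508e-03, 1.33519356e+00,
       2.43081523e-06, 1.57079573e+00]), 'joint_velocities': array([-0.00103641, -0.00054678,  0.00201161, -0.00190911,  0.00031077,
        0.00065858]), 'joint_efforts': array([-4.29109514e-04, -3.73136795e+01,  2.53010327e+01,  1.08983627e-02,
       -4.56485895e-05,  3.41020140e-06]), 'tcp_pos': array([0.16643086, 0.47079816, 0.1932964 ]), 'tcp_rot': array([-3.13969734e+00, -2.43193957e-06,  2.80179512e+00]), 'ft_force': array([-0.57172689,  0.15189309, -0.16687823]), 'torque': array([-0.02157634, -0.01766199,  0.00511707]), 'grasp_force': 0.0, 'grip_width': 0.08512214088892375}
```

View pics/s1.png

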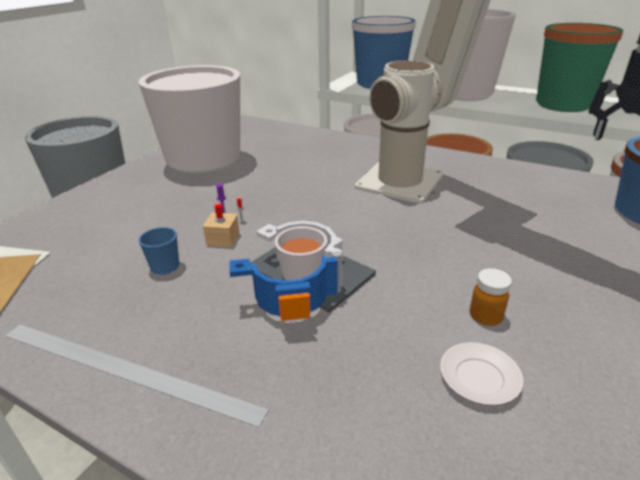

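View pics/d1.png

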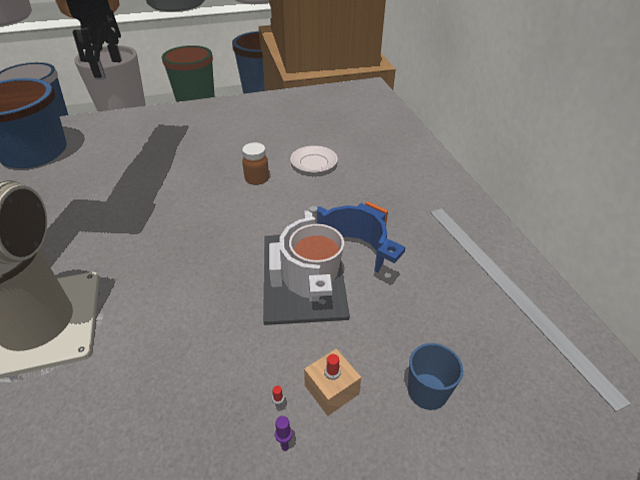

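The scene view shows the jig with the blue half open at (300,280), the holder at (221,230), the blue pot at (160,250), the jar at (490,297) and the saucer at (481,375).

There are three pin candidates in the side view: red in the wooden holder (333,365), small red (278,395) and purple (283,430). The one in the holder fits, since it is red and the larger of the two reds. I'll confirm it in a crop.

```bash
python3 - <<'E'
from h import *
d=load('d1');im=d['pixels']
cv2.imwrite('pics/c1.png',np.hstack([cv2.resize(im[340:460,250:370],(400,400),interpolation=2),cv2.resize(im[190:310,300:420] if 0 else im[195:315,295:415],(400,400),interpolation=2)]))
P=cloud(d)
def s(n,*uv):
    for u,v in uv: print(n,(u,v),P[v,u].round(3))
s('pin',(333,358),(333,365)); s('small',(278,390)); s('purple',(283,422)); s('wood',(320,378),(348,378))
s('fixlug',(314,285),(327,286)); s('blug',(392,255),(400,250),(393,243)); s('pot',(318,248)); s('hinge',(311,215)); s('pad',(376,210))
hsv=cv2.cvtColor(im,cv2.COLOR_BGR2HSV)
# pot rim/jig points by height
for n,(u0,u1,v0,v1) in dict(jig=(260,350,205,320)).items():
    Q=P[v0:v1,u0:u1].reshape(-1,3); H=hsv[v0:v1,u0:u1].reshape(-1,3)
    m=(Q[:,2]>.006)&(Q[:,2]<.016)&(H[:,2]<110); A=Q[m,:2].astype(np.float32); print('base',cv2.minAreaRect(A))
Q=P[340:420,300:365].reshape(-1,3); m=(abs(Q[:,2]-.05)<.004); print('holder',cv2.minAreaRect(Q[m,:2].astype(np.float32)),m.sum())
# blue bowl
c=load('s1');R=cloud(c);print('scene: pad',R[306,294],'blue lug',R[268,240],'pot',R[245,302], 'lug', R[231,266],'bluepot',R[240,160])
E
```

```text
pin (333, 358) [ 0.46  -0.254  0.089]
pin (333, 365) [ 0.458 -0.261  0.082]
small (278, 390) [ 0.376 -0.267  0.063]
purple (283, 422) [ 0.372 -0.323  0.083]
wood (320, 378) [ 0.44  -0.258  0.051]
wood (348, 378) [ 0.479 -0.268  0.049]
fixlug (314, 285) [ 0.472 -0.107  0.077]
fixlug (327, 286) [ 0.492 -0.115  0.078]
blug (392, 255) [ 0.617 -0.09   0.093]
blug (400, 250) [ 0.634 -0.083  0.094]
blug (393, 243) [ 0.63  -0.061  0.092]
pot (318, 248) [ 0.505 -0.014  0.067]
hinge (311, 215) [0.51  0.053 0.092]
pad (376, 210) [0.636 0.036 0.089]
base ((0.47389402985572815, -0.020321398973464966), (0.21693789958953857, 0.1747763454914093), 71.5103988647461)
holder ((0.4589763879776001, -0.2539083659648895), (0.06062540411949158, 0.06242317333817482), 19.67207908630371) 1271
scene: pad [0.64772557 0.05594472 0.06844044] blue lug [ 0.62791687 -0.06519281  0.09171736] pot [ 0.48621564 -0.02367093  0.06883601] lug [ 0.47981021 -0.1126266   0.0725313 ] bluepot [ 0.57795441 -0.31736188  0.04694209]
```

View pics/c1.png

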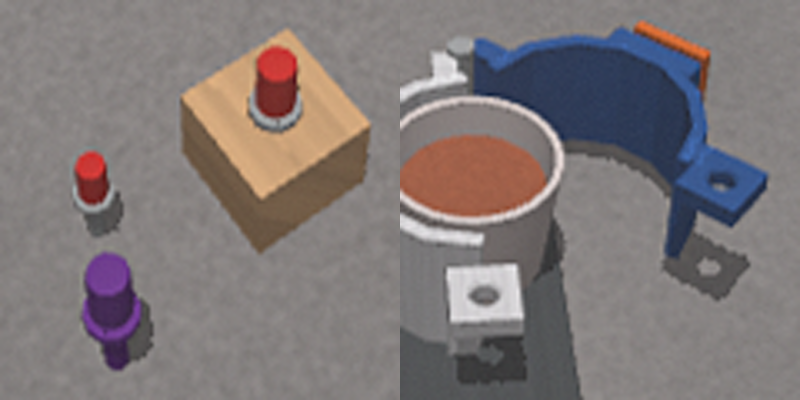

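The crop confirms it: the red pin in the holder (crop 276,80) is clearly larger than the loose red one (92,180). The holes are at crop (721,180) on the blue lug and (485,294) on the fixed lug, and the hinge cap is at (460,45).

```bash
python3 - <<'E'
from h import *
d=load('d1')
U=world(d,391.3,249,.092);L=world(d,320.5,283.2,.078);H=world(d,313,208.5,.097)
# pin top: crop scale 3.333, offset (250,340)
T=world(d,250+276/3.333,340+64/3.333,.088); C=world(d,250+276/3.333,340+110/3.333,.053)
print('U',U,'L',L,'H',H,'pin',T,C)
L,H,U=L[:2],H[:2],U[:2]; O=(L+H)/2; y=(H-L)/np.linalg.norm(H-L); x=np.array([y[1],-y[0]])
print('len',np.linalg.norm(H-L),np.linalg.norm(U-H),'O',O,'x',x,'yaw',np.degrees(np.arctan2(x[1],x[0])))
a=np.arctan2(*(U-H)[::-1])-np.arctan2(*(L-H)[::-1]); print('open',a)
c,s=np.cos(a),np.sin(a);R=np.array([[c,-s],[s,c]])
pf=O+.096*x; print('pad shut',pf,'pad now',H+R@(pf-H),'normal',R@x)
S=load('s1')
def proj(c,p): return cv2.projectPoints(np.array([p],float),np.array(c['rvec'],float),np.array(c['tvec'],float),c['intrinsics'],None)[0].ravel()
for n,p in dict(L=[*L,.078],H=[*H,.097],U=[*U,.092],T=T,pad=[*(H+R@(pf-H)),.06]).items(): print(n,proj(S,p))
im=S['pixels'];cv2.imwrite('pics/c2.png',np.hstack([cv2.resize(im[215:330,225:355],(400,354),interpolation=2),cv2.resize(im[175:290,190:320],(400,354),interpolation=2)]))
E
```

```text
U [ 0.62167827 -0.07482515  0.092     ] L [ 0.48371835 -0.10613599  0.078     ] H [0.51733855 0.06409215 0.097     ] pin [ 0.45893328 -0.25557828  0.088     ] [ 0.45945786 -0.25684709  0.053     ]
len 0.17351638956579898 0.17373770958813647 O [ 0.50052845 -0.02102192] x [ 0.98104934 -0.19375807] yaw -11.172182367190223
open 0.8391911885917785
pad shut [ 0.59470919 -0.0396227 ] pad now [0.64620169 0.05237563] normal [0.79958058 0.60055882]
L [267.35622668 230.37918964]
H [334.69972095 252.74327023]
U [237.71158465 264.5219452 ]
T [216.5232299  204.85561583]
pad [292.87579961 308.68675012]
```

View pics/c2.png

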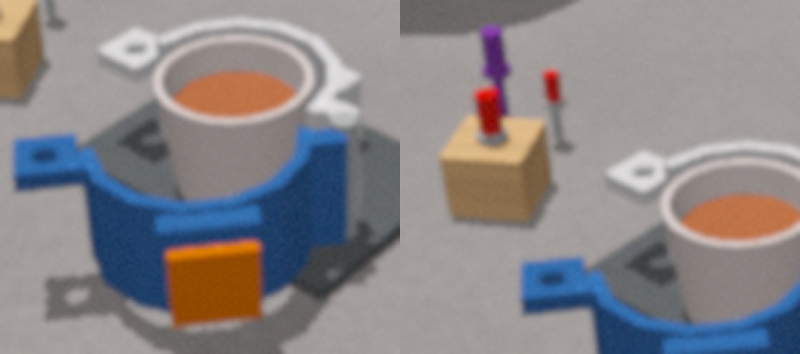

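The scene crop puts the fixed hole at (135,47), the blue hole at (45,156) and the hinge at (343,115). That agrees with the side view to about 2 px. I'll combine the two cameras and plan the push on the blue lug.

```bash
cat > g.py <<'E'
from h import *
d=load('d1');S=load('s1')
f=lambda u,v,z,su,sv:(world(d,u,v,z)[:2]+world(S,su,sv,z)[:2])/2
U=f(391.3,249,.092,239.6,265.7);L=f(320.5,283.2,.078,268.9,230.3);H=f(313,208.5,.097,336.5,252.4)
T=f(332.8,359.2,.088,218.3,205.2)
y=(H-L)/np.linalg.norm(H-L);x=np.array([y[1],-y[0]]);O=(L+H)/2;yaw=np.arctan2(x[1],x[0])
op=np.arctan2(*(U-H)[::-1])-np.arctan2(*(L-H)[::-1])
def J(p,a=0.):
    "jig-frame point on blue half at opening a -> world"
    c,s=np.cos(a),np.sin(a);w=O+p[0]*x+p[1]*y-H
    return H+np.array([[c,-s],[s,c]])@w
E
python3 - <<'E'
from g import *
for n in 'U L H T O x'.split(): print(n,globals()[n].round(4))
print('yaw',np.degrees(yaw),'open',op,np.linalg.norm(U-H),np.linalg.norm(L-H))
t=telemetry.observe()['tcp_pos'][:2]
for a in [op+.12]+list(np.linspace(op,0,9)):
    e=.011*np.cos(a)+.0145*np.sin(a); p=J([.018+e,-.087],a); print(round(a,2),p.round(4),((p-t)*1e3).round())
E
```

```text
U [ 0.6223 -0.0723]
L [ 0.4829 -0.1048]
H [0.5161 0.0653]
T [ 0.4587 -0.2533]
O [ 0.4995 -0.0198]
x [ 0.9814 -0.1918]
yaw -11.05514223776992 open 0.8505738056421372 0.17379078973537967 0.1733219149521973
0.97 [ 0.6637 -0.0331] [ 497. -504.]
0.85 [ 0.6509 -0.0501] [ 484. -521.]
0.74 [ 0.6377 -0.0638] [ 471. -535.]
0.64 [ 0.6229 -0.0762] [ 456. -547.]
0.53 [ 0.6067 -0.0869] [ 440. -558.]
0.43 [ 0.5892 -0.0959] [ 423. -567.]
0.32 [ 0.5707 -0.1029] [ 404. -574.]
0.21 [ 0.5513 -0.1077] [ 385. -579.]
0.11 [ 0.5315 -0.1104] [ 365. -581.]
0.0 [ 0.5113 -0.1107] [ 345. -582.]
```

```bash
python3 -m handwheel '[{"hand":0,"translation":[50,-50,0],"roll":8},{"hand":0,"translation":[510,-490,0],"roll":8},{"hand":0,"translation":[510,-490,0],"roll":8},{"hand":0,"translation":[510,-490,0],"roll":8},{"hand":0,"translation":[510,-490,0],"roll":8},{"hand":0,"translation":[510,-490,0],"roll":8},{"hand":0,"translation":[510,-490,0],"roll":8},{"hand":0,"translation":[510,-490,0],"roll":8},{"hand":0,"translation":[510,-490,0],"roll":8},{"hand":0,"translation":[510,-490,0],"roll":8},{"hand":0,"translation":[510,-490,0],"roll":8},{"hand":0,"translation":[510,-490,0],"roll":8},{"hand":0,"translation":[510,-490,0],"roll":8},{"hand":0,"translation":[510,-490,0],"roll":8},{"hand":0,"translation":[510,-490,0],"roll":8},{"hand":0,"translation":[510,-490,0],"roll":8},{"hand":0,"translation":[510,-490,0],"roll":8},{"hand":0,"translation":[510,-490,0],"roll":8}]' 30
```

```text
time_s: 1.9
tcp_pos: [0.6759, -0.0174, 0.1944]
tcp_rot: [3.141, -0.0, 2.943]
ft_force: [0.2, 0.2, 0.1]
grip_width: -0.0002
grasp_force: 0.0
```

```bash
python3 -m handwheel '[{"hand":0,"translation":[0,0,-50],"roll":0},{"hand":0,"translation":[0,0,-90],"roll":0},{"hand":0,"translation":[0,0,-114],"roll":0},{"hand":0,"translation":[0,0,-114],"roll":0},{"hand":0,"translation":[-13,-15,-114],"roll":0},{"hand":0,"translation":[-26,-31,-114],"roll":0},{"hand":0,"translation":[-32,-38,-114],"roll":0},{"hand":0,"translation":[-39,-45,-114],"roll":0},{"hand":0,"translation":[-46,-51,-114],"roll":0},{"hand":0,"translation":[-54,-57,-114],"roll":0},{"hand":0,"translation":[-62,-63,-114],"roll":0},{"hand":0,"translation":[-70,-68,-114],"roll":0},{"hand":0,"translation":[-79,-73,-114],"roll":0},{"hand":0,"translation":[-88,-77,-114],"roll":0},{"hand":0,"translation":[-97,-81,-114],"roll":0},{"hand":0,"translation":[-106,-84,-114],"roll":0},{"hand":0,"translation":[-116,-87,-114],"roll":0},{"hand":0,"translation":[-126,-89,-114],"roll":0},{"hand":0,"translation":[-132,-90,-114],"roll":0},{"hand":0,"translation":[-136,-90,-114],"roll":0}]'
```

```text
time_s: 3.9
tcp_pos: [0.54, -0.1087, 0.0802]
tcp_rot: [3.142, 0.0, 2.941]
ft_force: [0.7, 0.0, 0.0]
grip_width: 0.0002
grasp_force: 0.0
```

```bash
python3 -m handwheel '[{"hand":0,"translation":[-6,-1,0],"roll":0},{"hand":0,"translation":[-12,-2,0],"roll":0},{"hand":0,"translation":[-18,-2,0],"roll":0},{"hand":0,"translation":[-22,-2,0],"roll":0},{"hand":0,"translation":[-25,-2,0],"roll":0},{"hand":0,"translation":[-28,-2,0],"roll":0},{"hand":0,"translation":[-28,-2,0],"roll":0}]'; python3 -c "
from h import *
c=snap('side','d2');im=c['pixels'];cv2.imwrite('pics/c3.png',cv2.resize(im[195:315,275:405],(780,600)[:2],interpolation=2))"
```

```text
time_s: 4.6
tcp_pos: [0.5123, -0.1106, 0.0801]
tcp_rot: [3.142, -0.0, 2.941]
ft_force: [-0.5, -0.9, 0.1]
grip_width: 0.0001
grasp_force: 0.0
```

View pics/c3.png

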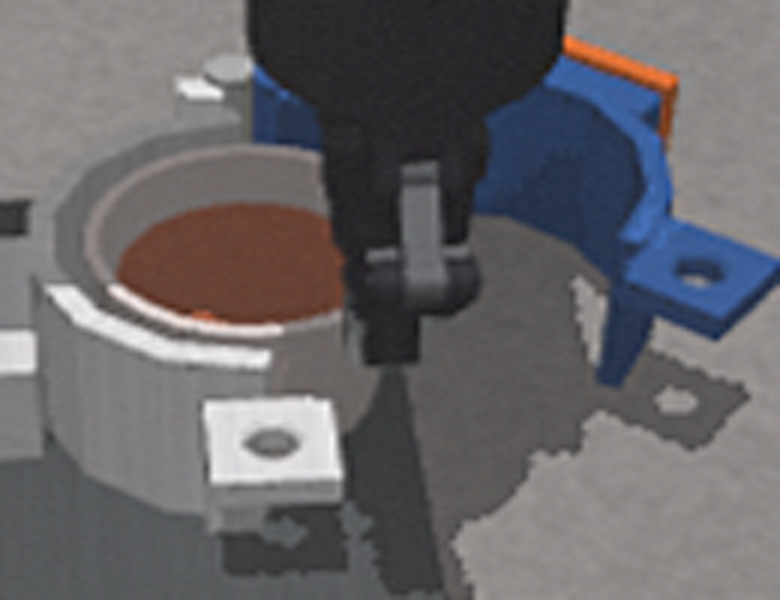

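The blue half has not moved. The fingertip shows at crop (390,360), i.e. pixel (340,267), which is above where I expected it. I'll check its true position by depth.

```bash
python3 - <<'E'
from g import *
d=load('d2');P=cloud(d)
print(telemetry.observe()['tcp_pos'])
for u,v in [(338,262),(341,265),(341,260),(345,250),(348,240),(342,267)]: print(u,v,P[v,u].round(3))
p=np.array([[.5123,-.1106,.080]]);print(cv2.projectPoints(p,d['rvec'],d['tvec'],d['intrinsics'],None)[0])
for c in ('scene',):
    snap(c,'s2'); 
E
python3 -c "
from h import *
d=load('s2');im=d['pixels'];cv2.imwrite('pics/c4.png',cv2.resize(im[180:330,205:365],(800,600) if 0 else (640,600),interpolation=2))"
```

```text
[ 0.51261765 -0.11057933  0.0801585 ]
338 262 [ 0.507 -0.123  0.139]
341 265 [ 0.512 -0.123  0.131]
341 260 [ 0.511 -0.124  0.144]
345 250 [ 0.5   -0.169  0.211]
348 240 [ 0.519 -0.127  0.187]
342 267 [ 0.514 -0.122  0.125]
[[[337.70390789 280.89010158]]]
```

View pics/c4.png

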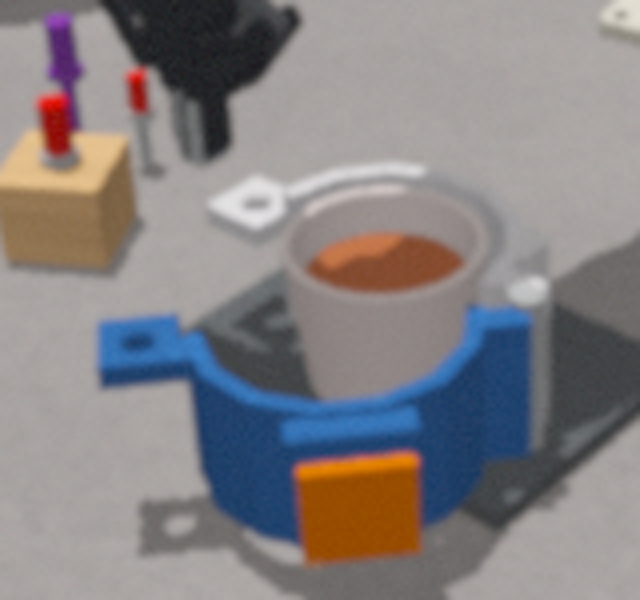

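```bash
python3 - <<'E'
from g import *
for tag,tcp in (('s2',(.5126,-.1106,.080)),('d2',(.5126,-.1106,.080)),('s1',(.1664,.4708,.1933)),('d1',(.1664,.4708,.1933))):
    c=load(tag);P=cloud(c);im=c['pixels'].max(2)
    m=(np.hypot(P[...,0]-tcp[0],P[...,1]-tcp[1])<.09)&(P[...,2]>.1)&(im<75)&(c['range_z']>0)
    v,u=np.nonzero(m); Q=P[m]; i=np.argsort(Q[:,2])[:6]; print(tag,m.sum(),[(u[k],v[k],Q[k].round(3)) for k in i])
    print('  proj tcp',cv2.projectPoints(np.array([tcp]),c['rvec'],c['tvec'],c['intrinsics'],None)[0].ravel())
s=telemetry.observe();print(s['q'],s['tcp_rot'],s['grip_width'],s['ft_force'])
E
```

```text
s2 3957 [(np.int64(260), np.int64(217), array([ 0.513, -0.098,  0.127])), (np.int64(258), np.int64(218), array([ 0.52 , -0.098,  0.128])), (np.int64(258), np.int64(217), array([ 0.519, -0.099,  0.129])), (np.int64(260), np.int64(216), array([ 0.514, -0.098,  0.13 ])), (np.int64(259), np.int64(217), array([ 0.518, -0.097,  0.13 ])), (np.int64(257), np.int64(218), array([ 0.523, -0.098,  0.13 ]))]
  proj tcp [257.24398461 235.82087202]
d2 6267 [(np.int64(344), np.int64(267), array([ 0.519, -0.118,  0.119])), (np.int64(343), np.int64(267), array([ 0.516, -0.121,  0.123])), (np.int64(342), np.int64(267), array([ 0.514, -0.122,  0.125])), (np.int64(341), np.int64(267), array([ 0.513, -0.122,  0.125])), (np.int64(339), np.int64(267), array([ 0.51 , -0.121,  0.125])), (np.int64(337), np.int64(267), array([ 0.506, -0.121,  0.126]))]
  proj tcp [337.87536707 280.85394867]
s1 1664 [(np.int64(599), np.int64(138), array([0.155, 0.43 , 0.249])), (np.int64(600), np.int64(137), array([0.153, 0.431, 0.25 ])), (np.int64(598), np.int64(138), array([0.162, 0.428, 0.251])), (np.int64(599), np.int64(137), array([0.157, 0.429, 0.251])), (np.int64(601), np.int64(136), array([0.15 , 0.432, 0.251])), (np.int64(600), np.int64(136), array([0.152, 0.431, 0.252]))]
  proj tcp [614.07698344 171.89220629]
d1 2510 [(np.int64(97), np.int64(78), array([0.146, 0.429, 0.245])), (np.int64(120), np.int64(61), array([0.19 , 0.51 , 0.245])), (np.int64(113), np.int64(61), array([0.174, 0.514, 0.246])), (np.int64(117), np.int64(61), array([0.183, 0.511, 0.246])), (np.int64(115), np.int64(61), array([0.179, 0.512, 0.246])), (np.int64(118), np.int64(61), array([0.185, 0.51 , 0.246]))]
  proj tcp [115.41264876  91.83177995]
[-2.12421674e-01  3.65609521e-01 -1.30077747e-01  1.07482089e+00
  4.62191655e-05 -1.22771866e-02] [3.14154998e+00 2.88719648e-04 2.94144817e+00] -2.310389490751134e-05 [-0.48982526  0.45599832 -0.56469708]
```

Both cameras show the real fingertips about 40 mm above the reported TCP, in the start pose as well as now (closed tip at z≈0.12 against 0.080 reported). The push passed over the lug without touching it. From here I take real tip z = reported z + 0.04, and I'll go back and redo the push 40 mm lower.

```bash
python3 -m handwheel '[{"hand":0,"translation":[40,20,0],"roll":0},{"hand":0,"translation":[80,45,0],"roll":0},{"hand":0,"translation":[120,70,0],"roll":0},{"hand":0,"translation":[164,92,0],"roll":0},{"hand":0,"translation":[164,92,0],"roll":0},{"hand":0,"translation":[164,92,-40],"roll":0},{"hand":0,"translation":[164,92,-40],"roll":0},{"hand":0,"translation":[164,92,-40],"roll":0}]' && python3 -m handwheel '[{"hand":0,"translation":[-13,-15,0],"roll":0},{"hand":0,"translation":[-20,-23,0],"roll":0},{"hand":0,"translation":[-26,-31,0],"roll":0},{"hand":0,"translation":[-32,-38,0],"roll":0},{"hand":0,"translation":[-39,-45,0],"roll":0},{"hand":0,"translation":[-46,-51,0],"roll":0},{"hand":0,"translation":[-54,-57,0],"roll":0}]'
```

```text
time_s: 5.5
tcp_pos: [0.6748, -0.0188, 0.0391]
tcp_rot: [-3.141, -0.004, 2.941]
ft_force: [0.4, -0.7, 0.3]
grip_width: -0.0
grasp_force: 0.0
time_s: 6.2
tcp_pos: [0.6223, -0.076, 0.0403]
tcp_rot: [3.141, 0.001, 2.941]
ft_force: [0.8, 0.3, 0.2]
grip_width: 0.0001
grasp_force: 0.4
```

```bash
python3 -m handwheel '[{"hand":0,"translation":[-8,-6,0],"roll":0},{"hand":0,"translation":[-16,-11,0],"roll":0},{"hand":0,"translation":[-25,-16,0],"roll":0},{"hand":0,"translation":[-34,-20,0],"roll":0},{"hand":0,"translation":[-43,-24,0],"roll":0},{"hand":0,"translation":[-52,-27,0],"roll":0},{"hand":0,"translation":[-62,-30,0],"roll":0},{"hand":0,"translation":[-72,-32,0],"roll":0},{"hand":0,"translation":[-80,-33,0],"roll":0},{"hand":0,"translation":[-88,-33,0],"roll":0},{"hand":0,"translation":[-96,-34,0],"roll":0},{"hand":0,"translation":[-102,-35,0],"roll":0},{"hand":0,"translation":[-106,-35,0],"roll":0},{"hand":0,"translation":[-109,-35,0],"roll":0},{"hand":0,"translation":[-109,-35,0],"roll":0}]'
```

```text
time_s: 7.7
tcp_pos: [0.5132, -0.1106, 0.0401]
tcp_rot: [-3.141, -0.001, 2.941]
ft_force: [-0.4, 0.8, 0.3]
grip_width: -0.0001
grasp_force: 0.0
```

```bash
python3 -m handwheel '[{"hand":0,"translation":[-2,0,0],"roll":0},{"hand":0,"translation":[-4,1,0],"roll":0},{"hand":0,"translation":[-4,1,0],"roll":0}]';python3 -c "
from g import *
c=snap('side','d3');im=c['pixels'];cv2.imwrite('pics/c5.png',cv2.resize(im[195:315,275:405],(650,600),interpolation=2))"
```

```text
time_s: 8.0
tcp_pos: [0.5113, -0.1103, 0.0404]
tcp_rot: [-3.141, 0.003, 2.941]
ft_force: [3.5, -2.5, -2.0]
grip_width: 0.0003
grasp_force: 2.5
```

View pics/c5.png

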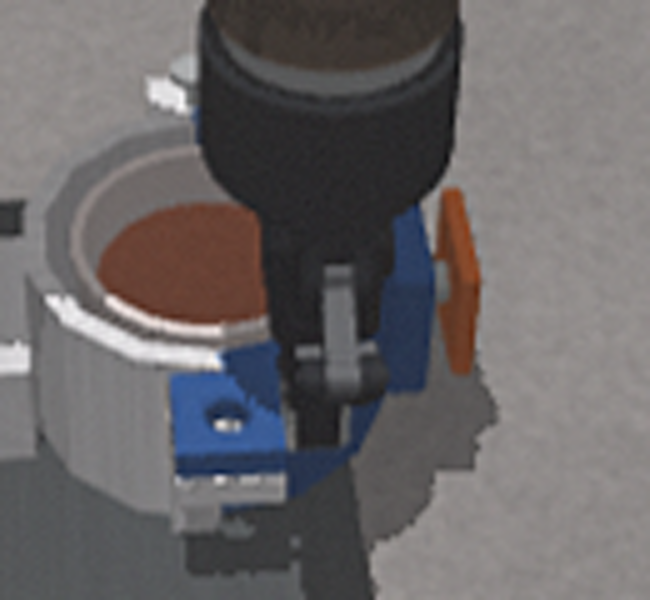

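The blue half is shut. Its hole is at crop (227,415), right over the fixed lug, and the stop gives about 4 N. I'll back off, rise and move over the pin.

```bash
python3 -m handwheel '[{"hand":0,"translation":[15,-3,0],"roll":0},{"hand":0,"translation":[25,-5,20],"roll":0},{"hand":0,"translation":[25,-5,60],"roll":0},{"hand":55,"translation":[25,-5,90],"roll":0},{"hand":55,"translation":[0,-50,90],"roll":0},{"hand":55,"translation":[-25,-95,90],"roll":0},{"hand":55,"translation":[-50,-143,90],"roll":0},{"hand":55,"translation":[-50,-143,90],"roll":0},{"hand":55,"translation":[-50,-143,90],"roll":0}]';python3 - <<'E'
from g import *
c=snap('wrist','w1');s=snap('side','d4');S4=snap('scene','s4')
print('hole side',world(s,320.4,278,.092),'est L',L)
print(telemetry.observe()['tcp_pos'],telemetry.observe()['tcp_rot'])
R=cv2.Rodrigues(np.array(c['rvec'],float))[0];print('cam pos',-R.T@np.array(c['tvec']).ravel(),R)
print('T proj',cv2.projectPoints(np.array([[*T,.088]]),c['rvec'],c['tvec'],c['intrinsics'],None)[0])
h=cv2.cvtColor(c['pixels'],cv2.COLOR_BGR2HSV)
m=((h[...,0]<8)|(h[...,0]>172))&(h[...,1]>170)&(h[...,2]>90)
n,l,st,ce=cv2.connectedComponentsWithStats(m.astype(np.uint8))
for i in range(1,n):
    if st[i,4]>60: print(st[i],ce[i])
E
```

```text
time_s: 8.95
tcp_pos: [0.4583, -0.2535, 0.1299]
tcp_rot: [3.141, -0.001, 2.938]
ft_force: [0.5, -0.2, 0.2]
grip_width: 0.0472
grasp_force: 0.0
hole side [ 0.48320679 -0.1069957   0.092     ] est L [ 0.48287853 -0.10482042]
[ 0.45997423 -0.25135765  0.12990821] [ 3.14078280e+00 -6.14920820e-04  2.94287141e+00]
cam pos [ 0.39281745 -0.23998559  0.30927712] [[ 2.01919215e-01  9.79401921e-01  7.12936606e-04]
 [ 9.43920112e-01 -1.94798135e-01  2.66586774e-01]
 [ 2.61234477e-01 -5.31560368e-02 -9.63810658e-01]]
T proj [[[327.96351515 248.35686401]]]
```

View pics/w1.png

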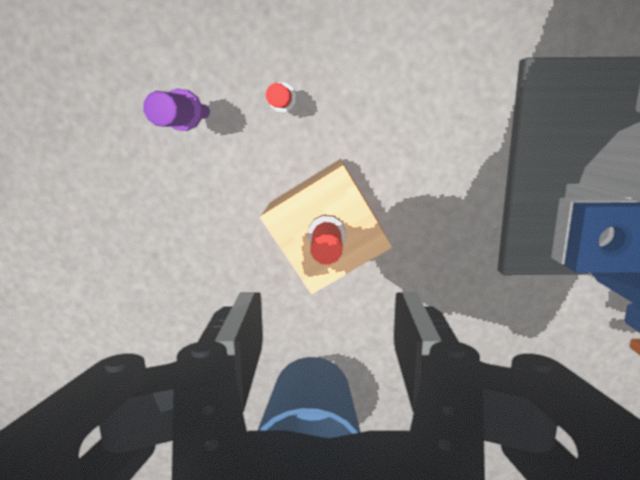

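The wrist view shows the pin's red top at (326,247), midway between the fingers (262 and 395), and the blue lug's hole at (609,237).

```bash
python3 - <<'E'
from g import *
c=load('w1');print('pin',world(c,326,247,.088),'hole',world(c,609,237,.092))
# finger tip mid: pads at tip
print('tcp pix', [cv2.projectPoints(np.array([[.459,-.2525,z]]),c['rvec'],c['tvec'],c['intrinsics'],None)[0].ravel() for z in (.13,.17,.18)])
E
python3 -m handwheel '[{"hand":55,"translation":[0,0,-45],"roll":0},{"hand":55,"translation":[0,0,-85],"roll":0},{"hand":55,"translation":[0,0,-110],"roll":0},{"hand":55,"translation":[0,0,-112],"roll":0},{"hand":55,"translation":[0,0,-112],"roll":0},{"hand":10,"translation":[0,0,-112],"roll":0},{"hand":10,"translation":[0,0,-112],"roll":0},{"hand":10,"translation":[0,0,-112],"roll":0},{"hand":10,"translation":[0,0,-112],"roll":0},{"hand":10,"translation":[0,0,-112],"roll":0},{"hand":10,"translation":[0,0,-112],"roll":0}]' 40
```

```text
pin [ 0.45771154 -0.25419617  0.088     ] hole [ 0.48113472 -0.10772854  0.092     ]
tcp pix [array([330.02318714, 276.25801942]), array([330.66382649, 316.22028168]), array([330.8781289 , 329.58819136])]
time_s: 10.2
tcp_pos: [0.4615, -0.2533, 0.0201]
tcp_rot: [-3.141, 0.004, 2.941]
ft_force: [0.1, 1.7, 7.2]
grip_width: 0.0168
grasp_force: 39.1
```

```bash
python3 -m handwheel '[{"hand":10,"translation":[0,0,20],"roll":0},{"hand":10,"translation":[0,0,50],"roll":0},{"hand":10,"translation":[0,0,85],"roll":0},{"hand":10,"translation":[0,0,112],"roll":0},{"hand":10,"translation":[0,0,112],"roll":0},{"hand":10,"translation":[6,30,112],"roll":0},{"hand":10,"translation":[12,70,112],"roll":0},{"hand":10,"translation":[18,110,112],"roll":0},{"hand":10,"translation":[22,135,112],"roll":0},{"hand":10,"translation":[24,148,112],"roll":0},{"hand":10,"translation":[24,148,112],"roll":0},{"hand":10,"translation":[24,148,112],"roll":0},{"hand":10,"translation":[24,148,112],"roll":0}]';python3 - <<'E'
from g import *
a=snap('side','d5');b=snap('scene','s5');w=snap('wrist','w5')
cr=lambda c,u,v,s,o:cv2.resize(c['pixels'][v:v+s*3//2,u:u+s],(o,o*3//2),interpolation=2)
cv2.imwrite('pics/c6.png',np.hstack([cr(a,285,200,70,400),cr(b,230,165,70,400)]))
for c in(a,b): print(cv2.projectPoints(np.array([[.4825,-.1065,.092]]),c['rvec'],c['tvec'],c['intrinsics'],None)[0].ravel())
E
```

```text
time_s: 11.5
tcp_pos: [0.4834, -0.1058, 0.1299]
tcp_rot: [-3.141, -0.0, 2.94]
ft_force: [-0.3, 0.3, -1.4]
grip_width: 0.0171
grasp_force: 39.7
[319.90409849 277.86912021]
[266.9934377 224.1314737]
```

View pics/c6.png

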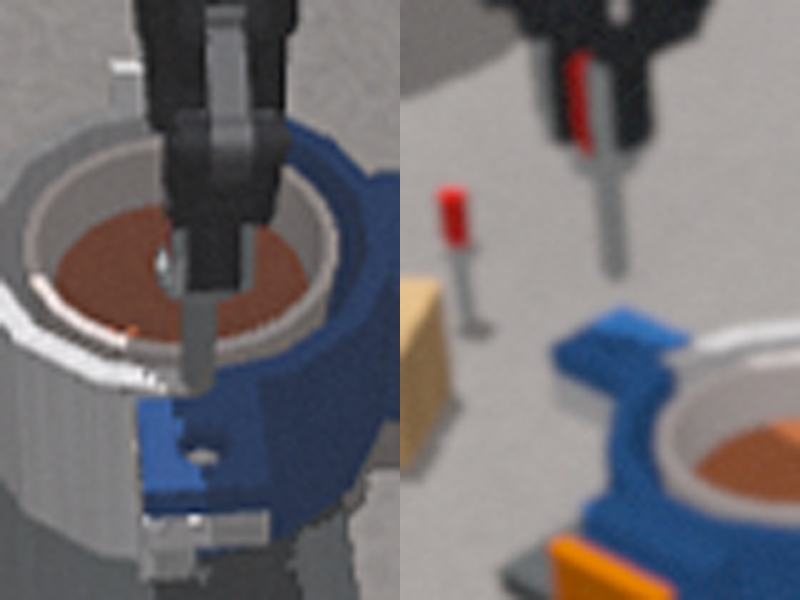

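Crop 6: the pin hangs upright in the fingers. Its tip is at side crop (197,388), just above the hole at (203,450), and at scene crop (613,275). I'll compute the tip-to-hole offset from both cameras.

```bash
python3 - <<'E'
from g import *
s4=load('s4');g=s4['pixels'][216:234,256:280].astype(int)
print(g[...,0])   # blue channel around the lug hole, rows 216.., cols 256..
def P(c): return c['intrinsics']@np.c_[cv2.Rodrigues(np.array(c['rvec'],float))[0],np.array(c['tvec'],float).ravel()]
def tri(p,q): X=cv2.triangulatePoints(P(d),P(S),np.array(p,float),np.array(q,float)).ravel(); return X[:3]/X[3]
print('tip',tri((319.5,267.9),(267.3,213.1)))
for su in(267,268,269): print('hole',su,tri((320.4,278),(su,224.1)))
E
```

```text
[[157 158 159 158 158 160 158 156 161 158 160 159 156 158 158 158 159 162
  160 161 160 160 160 162]
 [159 159 160 159 161 160 160 161 161 158 158 159 156 157 157 158 157 160
  160 160 161 159 160 161]
 [160 161 161 161 160 159 160 161 160 157 154 149 143 146 147 154 156 159
  159 159 161 159 162 161]
 [160 161 160 160 162 160 160 157 154 150 145 136 131 129 135 140 148 152
  155 161 161 163 161 160]
 [160 160 161 160 160 158 154 148 142 136 130 123 121 120 124 129 132 139
  147 153 158 159 162 162]
 [162 160 162 158 157 151 144 137 129 122 122 120 118 121 121 120 122 127
  130 141 146 154 156 159]
 [160 160 160 153 147 142 132 125 120 119 119 120 122 122 118 122 119 121
  123 125 133 139 147 151]
 [159 155 149 143 133 125 122 119 118 114 116 117 117 117 116 117 118 119
  120 122 123 126 128 134]
 [151 140 134 130 122 120 118 119 112 112 109 110 112 111 114 112 116 118
  120 119 121 121 121 122]
 [140 128 120 119 119 122 117 119 113 108 107 109 110 112 107 111 117 119
  121 116 119 121 124 128]
 [129 114 112 116 118 117 120 120 116 113 110 113 110 112 114 117 117 119
  120 124 127 13
[... 201 characters left out ...]
41 148 147]
 [141 120 107 105 102 103 105 108 109 111 117 115 120 119 122 121 121 120
  119 123 122 125 131 139]
 [147 129 120 112 108 104 102 104 105 107 111 114 118 121 120 122 123 120
  120 116 114 113 122 134]
 [151 142 132 126 119 114 108 105 104 105 106 110 110 117 119 123 121 123
  117 113 105 106 119 136]
 [153 144 140 136 135 127 118 116 106 104 103 107 112 117 122 127 129 125
  118 107 102 109 130 155]
 [151 145 142 140 141 138 135 128 119 111 107 111 119 127 134 137 138 129
  116 104 103 120 147 176]]
tip [ 0.48095254 -0.10559799  0.11630928]
hole 267 [ 0.48292589 -0.10662907  0.0920322 ]
hole 268 [ 0.48246907 -0.10545681  0.09162082]
hole 269 [ 0.48201549 -0.10428265  0.09121141]
```

Tip ≈ (0.481,-0.1056), hole ≈ (0.4825,-0.1055), so I'll shift +1.5 mm in x and lower.

```bash
python3 -m handwheel '[{"hand":10,"translation":[1.5,0,0],"roll":0},{"hand":10,"translation":[1.5,0,-10],"roll":0},{"hand":10,"translation":[1.5,0,-20],"roll":0},{"hand":10,"translation":[1.5,0,-25],"roll":0},{"hand":10,"translation":[1.5,0,-30],"roll":0},{"hand":10,"translation":[1.5,0,-33],"roll":0},{"hand":10,"translation":[1.5,0,-33],"roll":0}]'
```

```text
time_s: 12.35
tcp_pos: [0.4848, -0.1044, 0.0965]
tcp_rot: [3.142, -0.001, 2.942]
ft_force: [-0.6, 0.3, -0.5]
grip_width: 0.017
grasp_force: 39.7
```

No contact force, so the tip is about 9 mm below the lug's top. It is in the hole and I'll keep going down.

```bash
python3 -m handwheel '[{"hand":10,"translation":[0,0,-5],"roll":0},{"hand":10,"translation":[0,0,-10],"roll":0},{"hand":10,"translation":[0,0,-15],"roll":0},{"hand":10,"translation":[0,0,-20],"roll":0},{"hand":10,"translation":[0,0,-25],"roll":0},{"hand":10,"translation":[0,0,-29],"roll":0},{"hand":10,"translation":[0,0,-32],"roll":0},{"hand":10,"translation":[0,0,-32],"roll":0}]'
```

```text
time_s: 13.15
tcp_pos: [0.4848, -0.1045, 0.0646]
tcp_rot: [3.142, -0.001, 2.941]
ft_force: [0.2, -0.2, -0.5]
grip_width: 0.0168
grasp_force: 39.7
```

```bash
python3 -m handwheel '[{"hand":10,"translation":[0,0,-2],"roll":0},{"hand":10,"translation":[0,0,-3],"roll":0},{"hand":10,"translation":[0,0,-4],"roll":0},{"hand":10,"translation":[0,0,-4],"roll":0}]'
```

```text
time_s: 13.55
tcp_pos: [0.4862, -0.1048, 0.0621]
tcp_rot: [-3.142, 0.002, 2.941]
ft_force: [-0.2, 0.2, 4.0]
grip_width: 0.0168
grasp_force: 40.3
```

```bash
python3 -m handwheel '[{"hand":10,"translation":[0,0,-1],"roll":0},{"hand":10,"translation":[0,0,-2],"roll":0},{"hand":10,"translation":[0,0,-2],"roll":0}]' && python3 -m handwheel '[{"hand":45,"translation":[0,0,2],"roll":0},{"hand":45,"translation":[0,0,2],"roll":0},{"hand":45,"translation":[0,0,2],"roll":0},{"hand":45,"translation":[0,0,2],"roll":0},{"hand":45,"translation":[0,0,20],"roll":0},{"hand":45,"translation":[0,0,50],"roll":0},{"hand":45,"translation":[0,0,90],"roll":0},{"hand":0,"translation":[20,0,100],"roll":0},{"hand":0,"translation":[60,20,100],"roll":0},{"hand":0,"translation":[100,40,100],"roll":0},{"hand":0,"translation":[140,65,100],"roll":0},{"hand":0,"translation":[170,65,100],"roll":0},{"hand":0,"translation":[170,65,100],"roll":0}]'
python3 - <<'E'
from g import *
a=snap('side','d6');b=snap('scene','s6')
cr=lambda c,u,v,s,o:cv2.resize(c['pixels'][v:v+s*3//2,u:u+s],(o,o*3//2),interpolation=2)
cv2.imwrite('pics/c7.png',np.hstack([cr(a,285,190,100,400),cr(b,230,180,100,400)]))
for j in [(.096,0)]: print('padshut',J(j))
E
```

```text
time_s: 13.85
tcp_pos: [0.4875, -0.1051, 0.062]
tcp_rot: [-3.141, 0.006, 2.942]
ft_force: [-2.4, 0.3, 14.7]
grip_width: 0.0167
grasp_force: 41.6
time_s: 15.15
tcp_pos: [0.6578, -0.0384, 0.1561]
tcp_rot: [-3.141, -0.001, 2.943]
ft_force: [-0.4, -0.9, -1.6]
grip_width: -0.0001
grasp_force: 0.0
padshut [ 0.59371462 -0.03817597]
```

View pics/c7.png

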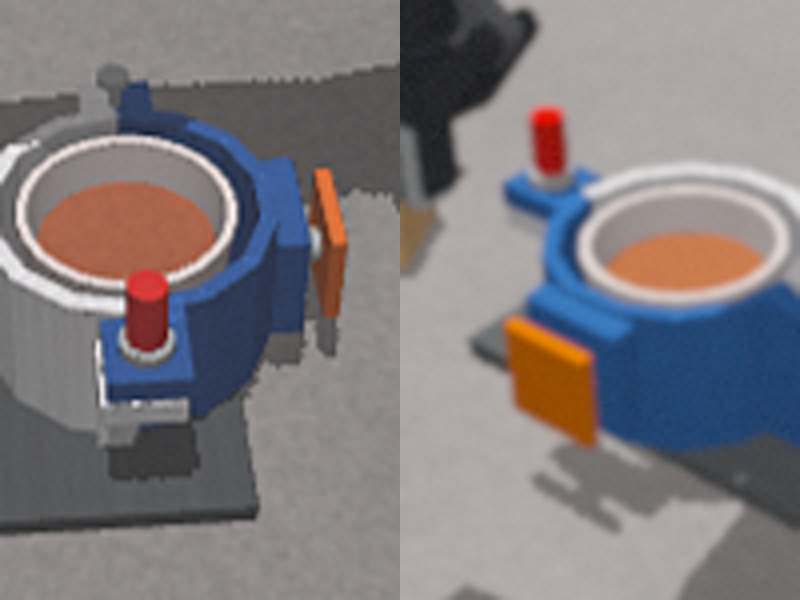

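The pin is home: its collar (crop 147,345) sits flat on the blue lug. The pad (crop 330,240) is still out. Next I'll lower outside the pad and press it.

```bash
python3 -m handwheel '[{"hand":0,"translation":[0,-8,-45],"roll":0},{"hand":0,"translation":[0,-12,-90],"roll":0},{"hand":0,"translation":[0,-12,-130],"roll":0},{"hand":0,"translation":[0,-12,-146],"roll":0},{"hand":0,"translation":[0,-12,-146],"roll":0},{"hand":0,"translation":[-20,-8,-146],"roll":0},{"hand":0,"translation":[-35,-5,-146],"roll":0},{"hand":0,"translation":[-44,-3,-146],"roll":0},{"hand":0,"translation":[-44,-3,-146],"roll":0},{"hand":0,"translation":[-44,-3,-146],"roll":0}]'; python3 -c "
from g import *
p=telemetry.observe()['tcp_pos'][:2]-O;print('jig',p@x,p@y)"
```

```text
time_s: 16.25
tcp_pos: [0.6123, -0.0428, 0.0146]
tcp_rot: [3.141, 0.003, 2.941]
ft_force: [-0.5, 0.3, -0.0]
grip_width: -0.0002
grasp_force: 0.0
jig 0.11511979095688657 -0.0010017376265103637
```

```bash
python3 -m handwheel '[{"hand":0,"translation":[-3,0.5,-4],"roll":0},{"hand":0,"translation":[-6,1,-4],"roll":0},{"hand":0,"translation":[-9,2,-4],"roll":0},{"hand":0,"translation":[-11,2,-4],"roll":0},{"hand":0,"translation":[-11,2,-4],"roll":0}]'; python3 -m handwheel '[{"hand":0,"translation":[-2,0.4,0],"roll":0},{"hand":0,"translation":[-4,0.8,0],"roll":0},{"hand":0,"translation":[-4,0.8,0],"roll":0}]'; python3 -c "
from g import *
p=telemetry.observe()['tcp_pos'][:2]-O;print('jig',p@x,p@y)"
```

```text
time_s: 16.75
tcp_pos: [0.6019, -0.0408, 0.0092]
tcp_rot: [3.141, 0.003, 2.941]
ft_force: [5.6, -0.6, -4.0]
grip_width: 0.0001
grasp_force: 3.1
time_s: 17.05
tcp_pos: [0.5991, -0.0402, 0.0092]
tcp_rot: [3.141, 0.005, 2.941]
ft_force: [8.9, -1.6, -5.9]
grip_width: -0.0
grasp_force: 4.4
jig 0.10166906398785407 -0.0009673896587402977
```

```bash
python3 -m handwheel '[{"hand":0,"translation":[-2,0.4,0],"roll":0},{"hand":0,"translation":[-3,0.6,0],"roll":0},{"hand":0,"translation":[-3,0.6,0],"roll":0},{"hand":0,"translation":[-3,0.6,0],"roll":0}]';python3 -m handwheel '[{"hand":0,"translation":[-1,0.2,0],"roll":0},{"hand":0,"translation":[-2,0.4,0],"roll":0},{"hand":0,"translation":[-2,0.4,0],"roll":0}]'; python3 -c "
from g import *
p=telemetry.observe()['tcp_pos'][:2]-O;print('jig',p@x,p@y)"
```

```text
time_s: 17.45
tcp_pos: [0.5972, -0.0399, 0.0093]
tcp_rot: [3.141, 0.007, 2.941]
ft_force: [10.3, -2.1, -7.2]
grip_width: -0.0002
grasp_force: 5.3
time_s: 17.75
tcp_pos: [0.5973, -0.0398, 0.0094]
tcp_rot: [3.141, 0.011, 2.941]
ft_force: [15.8, -3.5, -10.1]
grip_width: -0.0
grasp_force: 7.6
jig 0.09981683313078371 -0.0009232404225011553
```

```bash
python3 -m handwheel '[{"hand":0,"translation":[-1,0.2,0],"roll":0},{"hand":0,"translation":[-1.5,0.3,0],"roll":0},{"hand":0,"translation":[-1.5,0.3,0],"roll":0},{"hand":0,"translation":[-1.5,0.3,0],"roll":0},{"hand":0,"translation":[-1.5,0.3,0],"roll":0}]'; python3 - <<'E'
from g import *
p=telemetry.observe()['tcp_pos'][:2]-O;print('jig',p@x,p@y)
a=snap('side','d7');b=snap('scene','s7')
for c in (load('d6'),a,load('s6'),b):
    h=cv2.cvtColor(c['pixels'],cv2.COLOR_BGR2HSV);Q=cloud(c)
    for n,m,z in (('pad',(abs(h[...,0].astype(int)-11)<8)&(h[...,1]>180),(.03,.09)),('pin',((h[...,0]<5)|(h[...,0]>173))&(h[...,1]>160),(.095,.14))):
        m=m&(Q[...,2]>z[0])&(Q[...,2]<z[1])&(Q[...,0]>.44); q=Q[m]
        if len(q): print(n,len(q),'jig x',np.median((q[:,:2]-O)@x).round(4),'y',np.median((q[:,:2]-O)@y).round(4),'zmax',q[:,2].max().round(4))
E
```

```text
time_s: 18.25
tcp_pos: [0.5974, -0.0399, 0.0096]
tcp_rot: [3.141, 0.014, 2.941]
ft_force: [18.8, -3.3, -12.9]
grip_width: 0.0002
grasp_force: 9.3
jig 0.09996271587814241 -0.0009399291146072343
pad 77 jig x 0.0933 y -0.004 zmax 0.0882
pin 178 jig x 0.0018 y -0.0918 zmax 0.1324
pad 30 jig x 0.0838 y -0.0165 zmax 0.0869
pin 172 jig x -0.0004 y -0.0918 zmax 0.1328
pad 1039 jig x -0.0908 y 0.3221 zmax 0.0869
pin 93 jig x 0.0064 y -0.079 zmax 0.132
pad 782 jig x -0.0929 y 0.3333 zmax 0.0864
```

The pad is against its stop: about 19 N with no more travel, and it has moved in by roughly the full 8 mm. The pin is still seated. Handing in.

```bash
python3 -c "
from rig import ticket
print(ticket.job_done())"
```

```text
the job is handed in; nothing more can be done
None
```

The job is handed in after about 18 s of robot time: the blue half is shut, the red pin's collar sits on the blue lug, and the gripper is holding the orange pad at its stop with about 19 N; my first push missed the lug because the fingertips sit about 40 mm higher than the reported TCP, so I repeated it lower.

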